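Ready the balance bay of the draught shield

ROBOT

A 6-joint arm with a two-finger parallel gripper is mounted at the origin on the work surface. World frame = base frame: x ahead of the robot, y to its left, z up, the work surface at z = 0. Lengths are in m, angles in rad, forces in N, time in s.
With the tool pointing down it reaches from about 0.3 to 0.875 m from the base axis. Payload 6.4 kg.
Tool frame: the origin (TCP) lies on the centre line of the jaws, within the pads' length; the fingertips stand 22 mm ahead of it and the grasp point (between the pads) lies 3 mm ahead of it; z points along the fingers, y is the line along which they close (so a half turn about z gives the same grasp; the last joint's range is limited). The gripper opens to 85 mm and grips with 20 to 120 N. Pads are 22 mm wide; open, the fingers measure 114 mm over their backs; the gripper's body (76 mm by 85 mm) begins 54 mm behind the grasp point. The pads swing forward as they close: fully open they stand 13 mm farther back than shut.
Start: joints at [1.052, 0.181, 1.607, -0, 1.354, -0.206], TCP at [0.177, 0.547, 0.219] pointing down, gripper open.
Joint ranges: [-2.99, 2.99], [-0.89, 2.07], [0.3, 2.58], [-1.14, 4.28], [0, 2.63], [-3.12, 3.12]. Speed limits (rad/s): [2.57, 2.57, 3.01, 3.14, 3.14, 3.14].

INTERFACE

Orientations are given as a unit quaternion [w, x, y, z].
In Python, from bench import ctrl gives the robot as it stands. The module is installed in compiled form; this text tells all that it offers.
- The arm moves only by the tool servo_tool, never from a script. Its argument "commands" is a list of rows, each a list of 3 entries, a list of its own where there are three numbers: the shift along the tool's x, y, z in mm, then the turn about the tool's z in rad, then the finger opening in mm, from 0 to 85.4. In form: [[[dx, dy, dz], turn, jaw], ...]. A call has 1 to 20 rows; each row shifts and turns the commanded pose from where the row before left it, along the tool's axes as they then stand; what a row does not reach is not made up. A row lasts 1/8 s, in which the tool goes at most 62.5 mm and 10.7 degrees, less where a joint would pass 70% of its speed; a pose out of reach is approached as far as the arm can. A call with a gripper value outside its range is refused whole. The fingers move at their own pace and stop on an object; the grip force is fixed at half the most. Time passes only in rows, so rows that do not move let the fingers close. It gives the time, the measured TCP pose, the force, the opening and the grip force at its end, in the units of the state.
- ctrl.get_obs(): the state, without advancing time (a new reading comes with each control period).
- ctrl.camera(name): name is "scene" or "top" or "wrist"; returns a dict with "color" (480x640x3 uint8, red, green, blue), "z_map" (480x640 float32, m along the optical axis (not along the pixel's ray), 0 where there is no reading), "fx", "fy", "cx", "cy" (pixels), "R" (3x3) and "t" (3): a world point X has camera coordinates R X + t. Camera axes: x right, y down, z forward; pixel columns grow to the right and rows downward; lengths in m; the calibration is good to about 2 mm. A picture is of the moment at which its call begins.
- ctrl.hand_in(): hands the job in; it is judged then, once.
The state is a dict: "time_s": time; "q": joint angles; "dq": joint speeds; "joint_efforts": joint torques, N m; "eef_pos": TCP position; "eef_rot": TCP orientation; "wrist_force": force on the tool from outside, world axes, zero at the start; "torque": the same for the moment, N m; "opening": opening from 0.0 (shut) to 1.0 (fully open); "grasp_force": force on a finger pad.
Only numpy, scipy, OpenCV 4.12 (cv2) and the standard library are available. Lean on these libraries where they do the work, as an engineer would, in place of code of your own. Each camera call takes 0.05 s, during which the arm holds its last target. There are 200 camera calls.

TASK

The two-bay draught shield on the lab bench has both its front sashes standing part-way. We are about to weigh: using the handles on their top edges, raise the sash in front of the balance until it is fully open, and lower the sash in front of the tube rack until it is fully closed. Leave the balance and the tube rack standing where they are.

Things in the scene. Friction and masses are not known exactly. Their poses are not given: they have to be found in the camera images.
- handle_left (a point): Handle of the left (+y) sash: centre of its level grip bar, 90 mm long (y, along the sash), 16 thick (x), 14 high, held by two end stubs with its underside 26 mm above the sash frame's top edge; pinch its 16 mm from above. z is 213 mm fully closed, 313 fully open (stops). x points into the bay, whose middle is 120 mm along +x. The sash slides only vertically, stays where left, takes about 5 N.
- handle_right (a point): The same handle on the right (-y) sash, 200 mm along -y from the left one: same sizes, axes, 5 N, and heights (z 213 mm closed, 313 open). Each sash is a clear pane in an aluminium frame, 180 mm wide, 170 high, 10 thick, in the front posts of a fixed, clear, open-topped two-bay draught shield (416 wide, 250 deep, 180 high, front towards the robot). Both start part-way.
- balance: Compact laboratory balance, cream housing 170 x 130 mm (x, y), 59 mm high overall, with a round steel weighing pan 100 mm across on top and a dark display strip at the front; stands in one of the two bays, either one. Origin: centre of its underside, on the shield's 8 mm floor; x points away from the robot, z up.
- tube_rack: Dark tube rack 125 x 85 mm (x, y), 51 mm high, full of small white caps in rows; stands in the bay that the balance does not. Origin: centre of its underside, on the shield's 8 mm floor; z up.
Things that resemble listed ones, but are neither listed nor needed, are in the scene too. Several things have the shape of the balance; the one meant has the colours described above.

How it is judged:
By the outcome, as a careful person would: the job done as asked, in the order asked, and still so for the second after the job is handed in, with the robot touching nothing.
It also fails if it takes over 38 s, if anything falls off the work surface, if the arm or the gripper's body presses on something with over 40 N, if the wrist force passes 120 N, or if a joint passes its speed limit or range.

## Working session

There is one attempt and no reset: what is moved stays moved. The work goes in short steps, Python scripts to look and compute and a tool call to move; the robot and the scene stay as the last step left them, time stands still between calls to the robot, and variables do not carry over. Pictures are saved under pics/ and viewed, at most 10 in all, crops included, and the job is handed in when it is done.

Besides the shell and the picture viewer there is one more tool, called by a JSON object that holds its "method" and its "body". servo_tool: Moves the arm, as the interface text tells. Its arguments: {"type":"object","properties":{"commands":{"type":"array"}},"required":["commands"]}

```bash
mkdir -p pics
cat > h.py <<'E'
from bench import ctrl
import cv2, numpy as np
def grab(n,tag):
    c=ctrl.camera(n); cv2.imwrite(f'pics/{tag}.png',c['color'][:,:,::-1]); np.savez(f'{tag}.npz',**c); return c
def world(c,u,v,z=None):
    # by depth map if z None, else ray on plane z
    r=np.array([(u-c['cx'])/c['fx'],(v-c['cy'])/c['fy'],1.]); R=np.array(c['R']);t=np.array(c['t'])
    if z is None: return R.T@(r*c['z_map'][int(v),int(u)]-t)
    o=-R.T@t; d=R.T@r; return o+d*(z-o[2])/d[2]
E
python3 - <<'E'
from h import *
a=grab('scene','s1');b=grab('top','t1')
for c in(a,b): print(-np.array(c['R']).T@c['t'], np.array(c['R']).round(2).tolist(),c['fx'])
o=ctrl.get_obs();print(o['time_s'],o['eef_pos'],o['eef_rot'],o['opening'])
E
```

```text
[0.21821715 0.46635138 0.76476577] [[-0.82, -0.57, -0.02], [-0.41, 0.61, -0.67], [0.4, -0.55, -0.74]] 515.8234291687713
[0.41558177 0.00243931 0.97176654] [[-0.03, -1.0, 0.0], [-0.99, 0.03, -0.16], [0.16, -0.01, -0.99]] 460.8693122110505
0.1 [0.17665462 0.54666134 0.21856688] [-2.94688505e-04  1.55755245e-01  9.87795362e-01 -7.33940295e-04] 0.9956429593055879
```

View pics/s1.png

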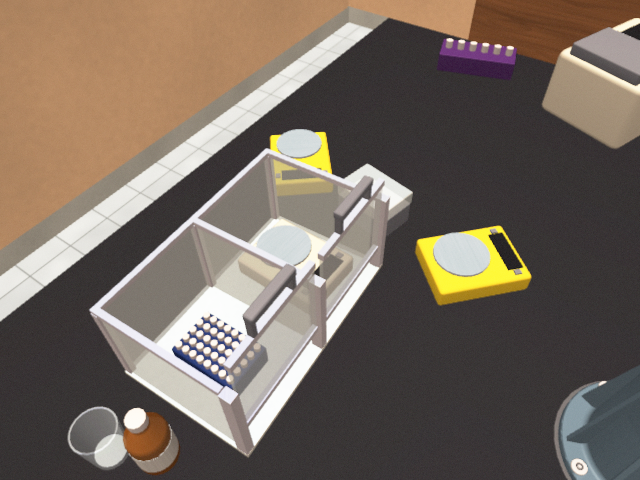

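View pics/t1.png

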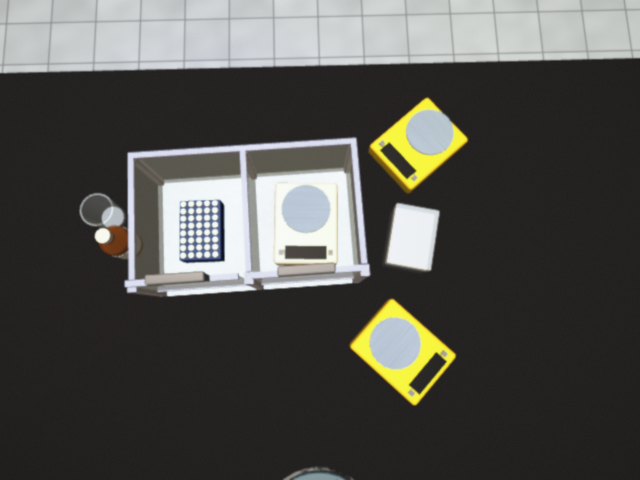

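The tube rack is in the left bay and the cream balance in the right. In the top view the handles are at about (175,278) on the left and (306,269) on the right. In the scene view they are at (270,300) and (353,203). The right sash has to be raised first, then the left one lowered.

Run:
```python
from h import *
for tag,rois in (('t1',[(135,268,215,290),(270,258,345,280)]),('s1',[(235,255,305,340),(328,170,378,235)])):
    c=np.load(tag+'.npz'); R,t=c['R'],c['t']
    for x0,y0,x1,y1 in rois:
        v,u=np.mgrid[y0:y1,x0:x1]; d=c['z_map'][v,u]
        P=np.stack([(u-c['cx'])/c['fx']*d,(v-c['cy'])/c['fy']*d,d],-1)
        P=(P-t)@R; im=c['color'][v,u].astype(int); g=im.sum(-1)/3
        print(tag,'col',[im[k].tolist() for k in ((y1-y0)//2+np.array([-2,0,2]),)for k in [(k,(x1-x0)//2)]])
        m=(d>0)&(P[...,2]>.195)
        hz=np.histogram(P[...,2][m],bins=np.arange(.19,.34,.005)); print([(round(b,3),int(n)) for n,b in zip(hz[0],hz[1]) if n])
        zt=np.percentile(P[...,2][m],97); k=m&(P[...,2]>zt-.006)
        Q=P[k]; n=np.stack([u[k],v[k]],1).astype(np.float32)
        xy=(Q[:,:2]*1000).astype(np.float32); r=cv2.minAreaRect(xy)
        print(' top z',zt.round(4),'n',k.sum(),'mean',Q.mean(0).round(4),'ymin/max',np.percentile(Q[:,1],[1,99]).round(4),'rect',r,'pxrect',cv2.minAreaRect(n))
```

```text
t1 col [[[185, 177, 170], [181, 173, 167], [162, 155, 150]]]
[(np.float64(0.195), 20), (np.float64(0.2), 1), (np.float64(0.22), 5), (np.float64(0.225), 20), (np.float64(0.23), 52), (np.float64(0.235), 57), (np.float64(0.24), 6), (np.float64(0.245), 2), (np.float64(0.25), 7), (np.float64(0.255), 6), (np.float64(0.26), 9), (np.float64(0.265), 23), (np.float64(0.27), 315), (np.float64(0.275), 315)]
 top z 0.2774 n 622 mean [0.4741 0.2089 0.275 ] ymin/max [0.1658 0.2525] rect ((474.3111572265625, 209.2578582763672), (16.006425857543945, 89.24219512939453), 2.6010708808898926) pxrect ((174.3121795654297, 277.87054443359375), (10.61581039428711, 59.348793029785156), 85.91438293457031)
t1 col [[[189, 181, 174], [186, 178, 171], [183, 175, 169]]]
[(np.float64(0.21), 1), (np.float64(0.215), 11), (np.float64(0.22), 15), (np.float64(0.225), 102), (np.float64(0.23), 4), (np.float64(0.255), 8), (np.float64(0.26), 44), (np.float64(0.265), 559), (np.float64(0.27), 12)]
 top z 0.2698 n 597 mean [0.4826 0.0101 0.2676] ymin/max [-0.0333  0.0539] rect ((482.8990478515625, 9.794136047363281), (16.126644
[... 955 characters left out ...]
 157], [140, 131, 128], [91, 85, 85]]]
[(np.float64(0.195), 62), (np.float64(0.2), 59), (np.float64(0.205), 74), (np.float64(0.21), 10), (np.float64(0.215), 64), (np.float64(0.22), 80), (np.float64(0.225), 344), (np.float64(0.23), 43), (np.float64(0.235), 36), (np.float64(0.24), 33), (np.float64(0.245), 31), (np.float64(0.25), 18), (np.float64(0.255), 75), (np.float64(0.26), 116), (np.float64(0.265), 479)]
 top z 0.2682 n 549 mean [0.4837 0.0139 0.2666] ymin/max [-0.0326  0.0553] rect ((484.683837890625, 10.64181900024414), (16.820592880249023, 90.3407974243164), 3.3434531688690186) pxrect ((353.54119873046875, 196.03529357910156), (11.280384063720703, 52.714107513427734), 40.60129928588867)
```

{"method": "servo_tool", "body": {"commands": [[[0,0,-20],0.1734,85],[[0,0,-20],0.1734,85],[[0,0,-20],0.1734,85],[[0,0,-20],0.1734,85],[[0,0,-20],0.1734,85],[[0,0,-20],0.1734,85],[[0,0,-20],0.1734,85],[[-45.8,23.6,0],0,85],[[-45.8,23.6,0],0,85],[[-45.8,23.6,0],0,85],[[-45.8,23.6,0],0,85],[[-45.8,23.6,0],0,85],[[-45.8,23.6,0],0,85],[[-45.8,23.6,0],0,85],[[-45.8,23.6,0],0,85],[[-45.8,23.6,0],0,85],[[-45.8,23.6,0],0,85],[[-45.8,23.6,0],0,85],[[-45.8,23.6,0],0,85],[[0,0,0],0,85]]}}

```text
time_s: 2.6
eef_pos: [0.4848, 0.0078, 0.3583]
eef_rot: [-0.001, 0.693, 0.721, -0.001]
wrist_force: [-0.1, 0.2, 0.2]
opening: 0.99
grasp_force: 0.0
```

{"method": "servo_tool", "body": {"commands": [[[2,-1,20],0,85],[[0,0,20],0,85],[[0,0,20],0,85],[[0,0,20],0,85],[[0,0,15],0,85],[[0,0,0],0,85]]}}

```text
time_s: 3.35
eef_pos: [0.4821, 0.0132, 0.2632]
eef_rot: [-0.001, 0.691, 0.723, -0.001]
wrist_force: [-0.4, 0.5, 0.6]
opening: 1.001
grasp_force: 0.0
```

Run:
```python
from h import *
o=ctrl.get_obs();print(o['eef_pos'],o['wrist_force'])
grab('scene','s2')
```

```text
[0.48211004 0.01319508 0.26324879] [-0.39339281  0.5040247   0.64650553]
```

View pics/s2.png

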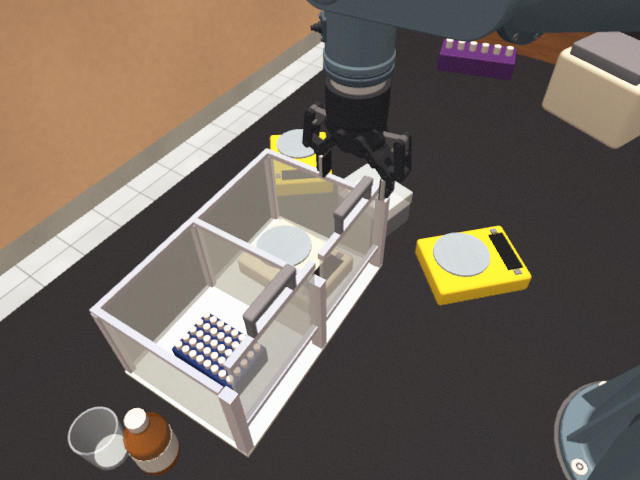

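Run:
```python
from h import *
c=np.load('s2.npz')
for P in ([.482,.0132,.263],[.482,.0132,.241],[.482+.04,.015,.254],[.482-.04,.011,.254],[.4835,.0105,.260]):
    p=c['R']@np.array(P)+c['t']; print(P,(p[:2]/p[2]*c['fx']+[c['cx'],c['cy']]).round(1))
for u,v in((325,163),(323,172),(389,180),(389,190),(400,165),(353,200)): print(u,v,world(c,u,v).round(3))
```

```text
[0.482, 0.0132, 0.263] [354.6 197.9]
[0.482, 0.0132, 0.241] [354.1 209. ]
[0.522, 0.015, 0.254] [330.2 192.5]
[0.442, 0.011, 0.254] [379.8 212.8]
[0.4835, 0.0105, 0.26] [354.7 197.9]
325 163 [0.527 0.02  0.31 ]
323 172 [0.526 0.027 0.3  ]
389 180 [0.43  0.018 0.325]
389 190 [0.429 0.018 0.309]
400 165 [0.415 0.024 0.361]
353 200 [0.479 0.022 0.267]
```

The fingertips measure about z 0.30 here, but should be near 0.25. I'll check this before closing the jaws.

Run:
```python
from h import *
c=grab('scene','s3'); w=grab('wrist','w3')
o=ctrl.get_obs();print(o['eef_pos'],o['q'])
for u,v in((325,163),(323,172),(389,180),(389,190),(400,165)): print(u,v,world(c,u,v).round(3))
print('wrist cam pos',(-w['R'].T@w['t']).round(3))
cv2.imwrite('pics/c3.png',np.hstack([cv2.resize(c['color'][100:260,280:440,::-1],(400,400)),cv2.resize(w['color'][:,:,::-1],(400,400))]))
```

```text
[0.48348117 0.01259915 0.26527671] [-2.20006926e-01 -6.73900729e-02  1.77431073e+00  2.63695568e-05
  1.43331813e+00 -2.64437949e-01]
325 163 [0.527 0.02  0.311]
323 172 [0.527 0.026 0.298]
389 180 [0.43  0.019 0.327]
389 190 [0.429 0.018 0.309]
400 165 [0.416 0.023 0.36 ]
wrist cam pos [0.48  0.081 0.42 ]
```

View pics/c3.png

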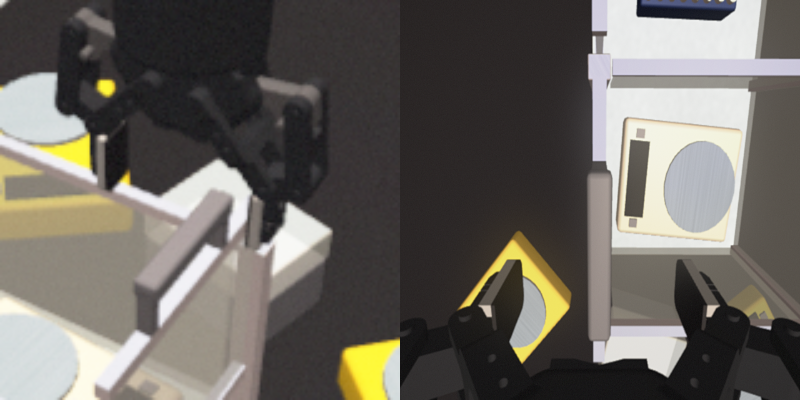

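Run:
```python
from h import *
def cloud(c):
    v,u=np.mgrid[0:480,0:640]; d=c['z_map']
    P=np.stack([(u-c['cx'])/c['fx']*d,(v-c['cy'])/c['fy']*d,d],-1); return (P-c['t'])@c['R'],d
w=np.load('w3.npz');P,d=cloud(w)
# crop coords -> px: u=(x-400)*1.6, v=y*1.2
for n,x,y in(('bar',600,200),('bar',600,260),('bar',600,320),('frame',601,120),('Ltip top edge',519,265),('Lfinger',505,295),('Rtip',682,265),('Rfinger',700,295),('knuckle',470,330),('body',600,380),('balance',720,200),('pan',700,190)):
    print(n,P[int(y*1.2),int((x-400)*1.6)].round(3),d[int(y*1.2),int((x-400)*1.6)])
s=np.load('s3.npz');P,d=cloud(s)
for v in range(150,206,6): print(v,[P[v,u].round(3).tolist() for u in (318,322,326,382,386,390)])
s=np.load('s1.npz');P,d=cloud(s); print('white strip floor/table',P[450,400],P[240,460])
```

```text
bar [0.483 0.042 0.268] 0.15710938
bar [0.484 0.012 0.268] 0.16510062
bar [ 0.486 -0.022  0.267] 0.17488414
frame [0.482 0.077 0.227] 0.18673405
Ltip top edge [0.441 0.021 0.297] 0.13412409
Lfinger [0.44  0.019 0.315] 0.116956845
Rtip [0.525 0.027 0.3  ] 0.13022406
Rfinger [0.526 0.027 0.322] 0.109069206
knuckle [0.437 0.023 0.341] 0.09051474
body [0.483 0.025 0.358] 0.07501788
balance [ 0.657 -0.002  0.066] 0.3654161
pan [0.626 0.008 0.068] 0.36081722
150 [[0.532, 0.028, 0.336], [0.527, 0.027, 0.337], [0.529, 0.015, 0.328], [0.451, 0.004, 0.355], [0.446, 0.003, 0.356], [0.431, 0.022, 0.376]]
156 [[0.537, 0.022, 0.32], [0.527, 0.026, 0.326], [0.527, 0.018, 0.321], [0.444, 0.015, 0.356], [0.442, 0.009, 0.353], [0.44, 0.003, 0.35]]
162 [[0.537, 0.023, 0.309], [0.527, 0.027, 0.317], [0.527, 0.018, 0.311], [0.441, 0.021, 0.352], [0.444, 0.004, 0.339], [0.439, 0.003, 0.341]]
168 [[0.536, 0.024, 0.3], [0.528, 0.026, 0.305], [0.526, 0.019, 0.301], [0.218, 0.466, 0.765], [0.435, 0.02, 0.345], [0.433, 0.013, 0.341]]
174 [[0.61, -0.079, 0.178], [0.528, 0.026, 0.294], [0.597, -0.084, 0.18], [0.
[... 190 characters left out ...]
.429, 0.018, 0.326]]
186 [[0.614, -0.083, 0.146], [0.605, -0.082, 0.15], [0.598, -0.085, 0.152], [0.437, 0.023, 0.316], [0.433, 0.018, 0.314], [0.428, 0.017, 0.315]]
192 [[0.615, -0.083, 0.13], [0.604, -0.081, 0.137], [0.598, -0.085, 0.138], [0.436, 0.023, 0.306], [0.432, 0.02, 0.306], [0.429, 0.014, 0.303]]
198 [[0.615, -0.084, 0.114], [0.607, -0.085, 0.118], [0.597, -0.084, 0.124], [0.435, 0.024, 0.296], [0.484, -0.091, 0.179], [0.521, -0.188, 0.081]]
204 [[0.615, -0.083, 0.1], [0.606, -0.084, 0.104], [0.598, -0.084, 0.108], [0.485, -0.081, 0.172], [0.479, -0.084, 0.173], [0.514, -0.175, 0.08]]
white strip floor/table [0.28679795 0.18536124 0.00083719] [ 0.37191739 -0.18451643  0.05774751]
```

All three cameras agree the bar top is at z ≈ 0.268. They also put the open fingertips at z ≈ 0.294, so the gripper is really about 38 mm higher than its reported pose implies. I'll work relative to the cameras and go down another 38 mm, in two parts.

{"method": "servo_tool", "body": {"commands": [[[0,0,10],0,85],[[0,0,10],0,85],[[0,0,0],0,85]]}}

```text
time_s: 3.88
eef_pos: [0.4823, 0.0127, 0.2431]
eef_rot: [-0.001, 0.691, 0.723, -0.001]
wrist_force: [0.8, 0.1, 1.3]
opening: 0.995
grasp_force: 0.0
```

{"method": "servo_tool", "body": {"commands": [[[0,0,9],0,85],[[0,0,9],0,85],[[0,0,0],0,85]]}}

```text
time_s: 4.25
eef_pos: [0.4824, 0.0127, 0.2253]
eef_rot: [-0.001, 0.691, 0.723, -0.0]
wrist_force: [-1.0, 0.6, -0.7]
opening: 0.997
grasp_force: 0.0
```

Run:
```python
from h import *
c=grab('scene','s4'); w=grab('wrist','w4')
o=ctrl.get_obs();print(o['eef_pos'],o['wrist_force'])
cv2.imwrite('pics/c4.png',np.hstack([cv2.resize(c['color'][120:280,280:440,::-1],(400,400)),cv2.resize(w['color'][:,:,::-1],(400,400))]))
for n,x,y in(('bar',600,200),('Ltip',519,265),('Rtip',682,265)): print(n,world(w,(x-400)*1.6,y*1.2).round(3))
```

```text
[0.48301794 0.01251522 0.22629494] [ 0.61286404 -0.64130683 -0.90375536]
bar [0.482 0.052 0.267]
Ltip [0.44  0.02  0.256]
Rtip [0.525 0.026 0.26 ]
```

View pics/c4.png

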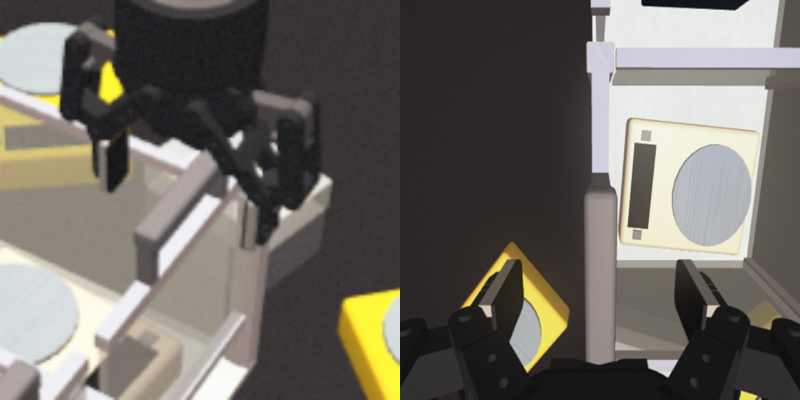

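The open tips are now at about z 0.256 and straddle the bar, which is at crop column 600 with the fingers at 515 and 690. Closing.

{"method": "servo_tool", "body": {"commands": [[[0,0,0],0,8],[[0,0,0],0,8],[[0,0,0],0,8],[[0,0,0],0,8],[[0,0,0],0,8],[[0,0,0],0,8],[[0,0,0],0,8]]}}

```text
time_s: 5.22
eef_pos: [0.4834, 0.0125, 0.2266]
eef_rot: [0.0, 0.691, 0.723, 0.0]
wrist_force: [2.9, 0.1, 0.7]
opening: 0.178
grasp_force: 59.8
```

{"method": "servo_tool", "body": {"commands": [[[0,0,-8],0,8],[[0,0,-8],0,8],[[0,0,-8],0,8],[[0,0,-8],0,8],[[0,0,-8],0,8],[[0,0,-8],0,8],[[0,0,0],0,8]]}}

```text
time_s: 6.1
eef_pos: [0.4835, 0.0125, 0.2749]
eef_rot: [0.0, 0.691, 0.723, 0.0]
wrist_force: [2.1, 0.7, 1.7]
opening: 0.176
grasp_force: 60.4
```

{"method": "servo_tool", "body": {"commands": [[[0,0,-2],0,8],[[0,0,-2],0,8],[[0,0,0],0,8]]}}

```text
time_s: 6.48
eef_pos: [0.4834, 0.0125, 0.2778]
eef_rot: [0.0, 0.691, 0.723, 0.0]
wrist_force: [6.1, -0.2, -3.4]
opening: 0.175
grasp_force: 59.5
```

{"method": "servo_tool", "body": {"commands": [[[0,0,-1],0,8],[[0,0,-1],0,8],[[0,0,0],0,8]]}}

```text
time_s: 6.85
eef_pos: [0.4834, 0.0125, 0.2795]
eef_rot: [0.0, 0.691, 0.723, 0.0]
wrist_force: [7.5, -0.0, -5.1]
opening: 0.176
grasp_force: 59.3
```

{"method": "servo_tool", "body": {"commands": [[[0,0,-1],0,8],[[0,0,-1],0,8],[[0,0,0],0,8]]}}

```text
time_s: 7.22
eef_pos: [0.4833, 0.0125, 0.2796]
eef_rot: [-0.001, 0.691, 0.722, 0.0]
wrist_force: [12.2, -0.4, -16.0]
opening: 0.177
grasp_force: 59.2
```

```bash
cat >> h.py <<'E'
def bar(c,y0,x0=.478,dy=.045,zmin=.2,zmax=.34):
    v,u=np.mgrid[0:480,0:640]; d=c['z_map']
    P=np.stack([(u-c['cx'])/c['fx']*d,(v-c['cy'])/c['fy']*d,d],-1); P=(P-c['t'])@c['R']
    m=(d>0)&(abs(P[...,0]-x0)<.012)&(abs(P[...,1]-y0)<dy)&(P[...,2]>zmin)&(P[...,2]<zmax)
    return P[m]
E
python3 - <<'E'
from h import *
w=grab('wrist','w5')
Q=bar(w,.045,.484,.012); print(len(Q),np.percentile(Q[:,2],[50,80,95]).round(4),Q[:,1].max())
print(ctrl.get_obs()['eef_pos'])
E
```

```text
4683 [0.3199 0.3207 0.3212] 0.0569820163583953
[0.48332436 0.01252119 0.27962705]
```

The sash is at its stop: the force rises, and the bar top reads 0.320, which matches a centre of 0.313. Releasing and moving to the left handle.

{"method": "servo_tool", "body": {"commands": [[[0,0,1],0,8],[[0,0,0],0,60],[[0,0,0],0,85],[[0,0,0],0,85],[[0,0,0],0,85],[[0,0,0],0,85],[[0,0,0],0,85]]}}

```text
time_s: 8.15
eef_pos: [0.483, 0.0125, 0.2815]
eef_rot: [0.0, 0.691, 0.723, 0.0]
wrist_force: [-0.6, -0.0, 0.5]
opening: 0.992
grasp_force: 0.0
```

{"method": "servo_tool", "body": {"commands": [[[0,0,-15],0,85],[[0,0,-20],0,85],[[0,0,-20],0,85],[[0,0,0],0,85],[[33,0,0],0,85],[[33,0,0],0,85],[[33,0,0],0,85],[[33,0,0],0,85],[[33,0,0],0,85],[[32,0,0],0,85],[[0,0,0],0,85],[[0,0,0],0,85]]}}

```text
time_s: 9.65
eef_pos: [0.4741, 0.2089, 0.3359]
eef_rot: [-0.0, 0.691, 0.723, -0.001]
wrist_force: [0.2, 0.0, 0.2]
opening: 0.995
grasp_force: 0.0
```

Run:
```python
from h import *
w=grab('wrist','w6');t=grab('top','t6')
print(ctrl.get_obs()['eef_pos'])
Q=bar(w,.23,.475,.02,zmin=.25,zmax=.3); print('left',len(Q),np.percentile(Q[:,2],[50,95]).round(4),np.percentile(Q[:,0],[2,98]).round(4))
for n,x,y in(('Ltip',519,265),('Rtip',682,265)): print(n,world(w,(x-400)*1.6,y*1.2).round(3))
Q=bar(t,.01,.484,.04,zmin=.3);print('right',len(Q),np.median(Q,0).round(4))
```

```text
[0.4743919  0.20847797 0.33615052]
left 2124 [0.2745 0.2757] [0.4666 0.4822]
Ltip [0.432 0.217 0.367]
Rtip [0.516 0.223 0.371]
right 655 [0.4824 0.0102 0.3204]
```

The right sash is holding at 0.3204. The left bar top is 0.2745 and lines up with the jaws, so the descent is 104 mm.

{"method": "servo_tool", "body": {"commands": [[[0,0,20],0,85],[[0,0,20],0,85],[[0,0,15],0,85],[[0,0,10],0,85],[[0,0,10],0,85],[[0,0,10],0,85],[[0,0,10],0,85],[[0,0,9],0,85],[[0,0,0],0,85]]}}

```text
time_s: 10.88
eef_pos: [0.4738, 0.2093, 0.2315]
eef_rot: [-0.0, 0.691, 0.723, -0.001]
wrist_force: [0.0, 0.8, 0.1]
opening: 0.996
grasp_force: 0.0
```

{"method": "servo_tool", "body": {"commands": [[[0,0,0],0,8],[[0,0,0],0,8],[[0,0,0],0,8],[[0,0,0],0,8],[[0,0,0],0,8],[[0,0,0],0,8],[[0,0,0],0,8]]}}

```text
time_s: 11.75
eef_pos: [0.4751, 0.2094, 0.2328]
eef_rot: [0.001, 0.691, 0.723, 0.001]
wrist_force: [5.6, 1.4, 1.8]
opening: 0.175
grasp_force: 60.3
```

Gripped. The bar has to go down about 54 mm to reach its stop.

{"method": "servo_tool", "body": {"commands": [[[0,0,8],0,8],[[0,0,8],0,8],[[0,0,8],0,8],[[0,0,8],0,8],[[0,0,8],0,8],[[0,0,8],0,8],[[0,0,2],0,8],[[0,0,0],0,8]]}}

```text
time_s: 12.75
eef_pos: [0.4751, 0.2094, 0.1828]
eef_rot: [0.001, 0.691, 0.723, 0.001]
wrist_force: [5.5, 0.4, 1.7]
opening: 0.175
grasp_force: 60.5
```

{"method": "servo_tool", "body": {"commands": [[[0,0,1],0,8],[[0,0,1],0,8],[[0,0,0],0,8]]}}

```text
time_s: 13.12
eef_pos: [0.4751, 0.2094, 0.1812]
eef_rot: [0.001, 0.691, 0.723, 0.001]
wrist_force: [3.8, 1.4, 4.9]
opening: 0.171
grasp_force: 60.9
```

{"method": "servo_tool", "body": {"commands": [[[0,0,1],0,8],[[0,0,1],0,8],[[0,0,0],0,8]]}}

```text
time_s: 13.5
eef_pos: [0.4751, 0.2094, 0.179]
eef_rot: [0.001, 0.691, 0.723, 0.001]
wrist_force: [6.2, -0.2, 3.8]
opening: 0.178
grasp_force: 60.9
```

{"method": "servo_tool", "body": {"commands": [[[0,0,1],0,8],[[0,0,1],0,8],[[0,0,0],0,8]]}}

```text
time_s: 13.88
eef_pos: [0.4751, 0.2094, 0.1784]
eef_rot: [0.001, 0.691, 0.723, 0.001]
wrist_force: [0.7, -0.5, 13.7]
opening: 0.18
grasp_force: 62.1
```

Run:
```python
from h import *
w=grab('wrist','w7')
Q=bar(w,.245,.474,.012,zmin=.19); print(len(Q),np.percentile(Q[:,2],[50,95]).round(4)); print(ctrl.get_obs()['eef_pos'],ctrl.get_obs()['wrist_force'])
```

```text
4461 [0.2199 0.2211]
[0.47515209 0.20940462 0.17841826] [ 1.03198091 -0.66223717 13.93412985]
```

The closed stop is reached: the force is rising and the bar top is at 0.220. Relaxing, releasing and retreating upward.

{"method": "servo_tool", "body": {"commands": [[[0,0,-1],0,8],[[0,0,0],0,60],[[0,0,0],0,85],[[0,0,0],0,85],[[0,0,0],0,85],[[0,0,0],0,85],[[0,0,0],0,85]]}}

```text
time_s: 14.8
eef_pos: [0.4743, 0.2093, 0.1774]
eef_rot: [-0.0, 0.691, 0.723, -0.0]
wrist_force: [-0.0, 0.6, -0.2]
opening: 0.993
grasp_force: 0.0
```

{"method": "servo_tool", "body": {"commands": [[[0,0,-10],0,85],[[0,0,-20],0,85],[[0,0,-30],0,85],[[0,0,-30],0,85],[[0,0,-30],0,85],[[0,0,-30],0,85],[[0,-30,0],0,85],[[0,-30,0],0,85],[[0,-30,0],0,85],[[0,0,0],0,85],[[0,0,0],0,85],[[0,0,0],0,85]]}}

```text
time_s: 16.3
eef_pos: [0.3851, 0.2053, 0.3275]
eef_rot: [0.0, 0.691, 0.722, 0.0]
wrist_force: [-0.4, -0.1, -0.0]
opening: 0.994
grasp_force: 0.0
```

Run:
```python
from h import *
t=grab('top','t8');s=grab('scene','s8')
for n,c in(('t',t),('s',s)):
  for y,x,z in((.01,.484,.29),(.21,.475,.2)):
    Q=bar(c,y,x,.04,zmin=z); Q=Q[Q[:,2]>np.percentile(Q[:,2],60)] if len(Q) else Q; print(n,y,len(Q),np.median(Q,0).round(4) if len(Q) else '')
print(ctrl.get_obs()['eef_pos'],ctrl.get_obs()['wrist_force'])
cv2.imwrite('pics/c8.png',np.hstack([cv2.resize(s['color'][:,:,::-1],(400,300)),cv2.resize(t['color'][:,:,::-1],(400,300))]))
```

```text
t 0.01 263 [0.483  0.009  0.3215]
t 0.21 201 [0.4743 0.2069 0.2219]
s 0.01 0 
s 0.21 337 [0.4762 0.2113 0.2206]
[0.38493223 0.20526583 0.32723538] [-0.77661149  0.07325142  0.08434289]
```

View pics/c8.png

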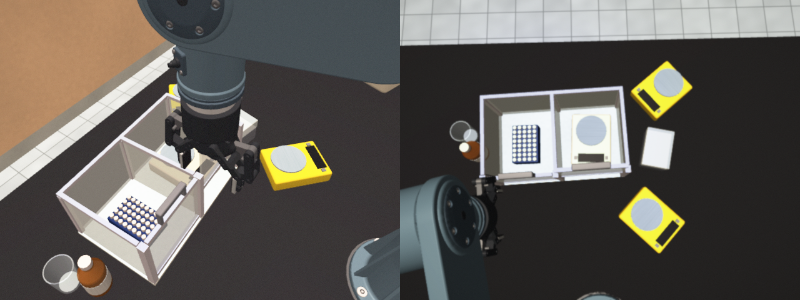

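The right bar top is at about 0.3205 (open) and the left at about 0.2205 (closed). The balance and rack are where they were, and the gripper is clear of everything.

```bash
python3 -c "
from bench import ctrl
print(ctrl.hand_in())"
```

```text
the job is handed in; nothing more can be done
None
```

Job handed in at about 16 s: the right sash, in front of the balance, was raised to its open stop, then the left sash, in front of the tube rack, was lowered to its closed stop, with the balance and rack left where they stood and the robot clear.

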